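# Clamp a soap loaf in the cutting jig

### The arm

A 6-joint arm with a two-finger parallel gripper is mounted at the origin on the work surface. World frame = base frame: x ahead of the robot, y to its left, z up, the work surface at z = 0. Lengths are in m, angles in rad, forces in N, time in s.
With the tool pointing down it reaches from about 0.225 to 0.875 m from the base axis. Payload 3.4 kg.
Tool frame: the origin (TCP) lies midway between the tips of the shut fingers; the grasp point (between the pads) lies 19 mm behind it (manip.pinch_z is the z of the grasp point in the tool frame, in m); z points along the fingers, x is the direction in which the jaws open and shut, and the axes are right-handed (so a half turn about z gives the same grasp; the last joint's range is limited). The gripper opens to 85 mm and grips with 20 to 120 N. Pads are 22 mm wide; open, the fingers measure 114 mm over their backs; the gripper's body (76 mm by 85 mm) begins 54 mm behind the grasp point. The pads swing forward as they close: fully open they stand 13 mm farther back than shut.
Start: joints at [-1.234, 0.276, 1.505, -0, 1.361, -0.121], TCP at [0.254, -0.516, 0.231] pointing down, gripper open.
Joint ranges: [-2.89, 2.89], [-0.75, 2.08], [0.22, 2.7], [-1.18, 4.32], [0.11, 2.71], [-2.7, 2.7]. Speed limits (rad/s): [2.57, 2.57, 3.14, 3.14, 3.14, 3.14].

### API

Orientations are given as a unit quaternion [w, x, y, z].
In Python, from rig import manip gives the robot as it stands. The module is installed in compiled form; this text tells all that it offers.
- The arm moves only by the tool drive_tool, never from a script. Its argument "steps" is a list of rows, each a list of 5 numbers: the shift along the tool's x, y, z in mm, then the turn about the tool's z in rad, then the gripper command: -1 is shut, 1 is fully open, values between are in proportion. A call has 1 to 5 rows; each row is the pose to reach, as a shift and turn from the pose measured when the call began, along the tool's axes at that moment; what a row does not reach only later rows make up. A row lasts 1/10 s, in which the tool goes at most 50 mm and 8.59 degrees, less where a joint would pass 70% of its speed; a pose out of reach is approached as far as the arm can. A call with a gripper value outside its range is refused whole. The fingers move at their own pace and stop on an object; "squeeze" is the grip in N (left out, the last holds). Time passes only in rows, so rows that repeat a pose let the fingers close. It gives the time, the measured TCP pose, the force and the opening at its end, in the units of the state.
- manip.get_state(): the state, without advancing time (a new reading comes with each control period).
- manip.get_image(name): name is "side" or "top" or "wrist"; returns the picture (384x512x3 uint8, blue, green, red); there is no depth.
- manip.get_calibration(name): a dict with "camera_matrix" (3x3 intrinsics, pixels), "rvec" (rotation vector, rad) and "tvec" (3), from world to camera coordinates, as OpenCV has them. Camera axes: x right, y down, z forward; pixel columns grow to the right and rows downward; lengths in m; the calibration is good to about 2 mm. A picture is of the moment at which its call begins: read the wrist's pose just before it. get_calibration takes no time and is no camera call; for the wrist camera it gives the pose at the moment of the call.
- manip.sign_off(): hands the job in, once; it reports no verdict.
Trained networks look in the newest picture that a camera, given by its name, has taken for a name from the list of things; names that differ only in an ending like _2 or _b are one class to them, and where a whole thing is asked for, a point or a joint stands for the part that bears it (a point fixed in the world has none). Each returns a list of dicts, best first, with "conf" (0 to 1); they miss things now and then, are a little off and sometimes report something else, mostly with a low value. They report only what shows in the picture. A call takes as long as a camera call. They do not tell look-alikes from the thing itself.
- manip.masks_of(camera, name): "pixels" (384x512 bool, what is visible of it) and "location" ([column, row] in pixels, amid what is visible of it).
The state is a dict: "clock": time; "qpos": joint angles; "qd": joint speeds; "effort": joint torques, N m; "position": TCP position; "ee_rot": TCP orientation; "contact_force": force on the tool from outside, world axes, zero at the start; "moment": the same for the moment, N m; "width": finger opening in m.
Only numpy, scipy, OpenCV 4.12 (cv2) and the standard library are available. Lean on these libraries where they do the work, as an engineer would, in place of code of your own. Each camera call takes 0.05 s, during which the arm holds its last target.

### The job

Push the green soap loaf along the wooden bed, between its guide rails, until its end is flush against the end stop. Then push the clamp's red lever down past its dead point until it snaps into lock, so that the rubber foot holds the loaf down, and let go of everything. Only push: do not lift the loaf, and leave the bottle, the jar and the stamp where they stand.

Things in the scene. Friction and masses are not known exactly. Their poses are not given: they have to be found in the camera images.
- jig: Wooden jig fixed to the bench; bed 130 x 390 x 18 mm thick, y -240 to +150 mm in its frame. Origin on the bench surface, on the bed's centre line, 50 mm before the stop's face; z up, +y along the bed towards the end stop (the way the loaf slides), x across. Two guide rails 76 mm apart inside, 18 mm wide, tops 33 mm above the bench, open at their -y end (y -230 mm).
- stop_face (a point): Point on the end stop's face that the loaf must meet: jig frame x 0, y +50 mm, 45 mm above the bench; axes as the jig. The stop is a crosspiece 16 mm thick, top 52 mm above the bench. Behind it a wooden riser (60 mm wide, y +70 to +146 mm, 74 mm high) carries the steel toggle clamp
- loaf: Loose green block of soap, 70 mm wide (x) x 160 mm long (y) x 55 mm high, 0.5 to 0.8 kg. Origin at the centre of its underside, which rests on the bed 18 mm above the bench (its top 73 mm above the bench). Its +y points to the end stop. It lies between the rails, 60 to 110 mm short of the stop, and slides with friction of about 2 to 6 N
- loaf_front (a point): Centre of the loaf's end face that is nearer the stop (80 mm along +y from the loaf's origin, 27.5 mm above its underside)
- loaf_back (a point): Centre of the loaf's end face away from the stop, the face to push on (80 mm along -y from the origin, 27.5 mm above its underside, 45.5 mm above the bench)
- clamp_lever (a joint): Lever angle, rad, about the jig's x. 0 = open (start): lever 62 deg (1.08 rad) above level, leaning to jig +y, away from the loaf. Grows as it is pushed outward and down; angle above level = 1.08 - value. Resists with 1.3 N m at 0 (15 N at mid grip), easing to nil at the dead point (about 0.6), then its spring snaps it on to the locked end at 1.05 (about level). Let go before that it springs back open
- lever_pivot (a point): Pivot axis of the lever: jig frame x 0, y +118 mm, 98 mm above the bench; axes as the jig. Two steel cheeks around it reach 111 mm above the bench. The grip's path beyond the riser is clear down to the bench
- lever_grip (a point): Centre of the upper, loaf-facing broad face of the lever's flat red grip, 90 mm along the lever from the pivot and 7 mm off its mid plane. Grip 32 mm wide (jig x) x 76 mm long (46 to 122 mm from the pivot) x 14 mm thick. The point's y runs along the lever away from the pivot, z stands square out of the face; push the face along -z
- clamp_foot: Black rubber foot, 20 mm across, on a sprung spindle at the end of the clamp's steel arm, underside 29 mm below its origin. Open, the arm stands raised towards the loaf, up to about 190 mm above the bench at jig y +40 to +90 mm; it comes down as the lever goes down. Locked, the foot presses the loaf's top with about 4 N, 47 mm from the stop
- oil_bottle: Bystander: small amber bottle, 42 mm across, 100 mm tall, loose on the bench. Origin at the centre of its underside
- jar: Bystander: cream jar with a metal cap, 60 mm across, 65 mm tall, loose on the bench. Origin at the centre of its underside
- stamp: Bystander: turned dark wooden soap stamp, 44 mm across at the foot, 74 mm tall, loose on the bench. Origin at the centre of its underside
There are look-alikes about, which are no part of the job. What is meant by the loaf is not white, and is the smaller of those in its own colour.

How it is judged:
By the outcome, as a careful person would: the job done as asked, in the order asked, and still so for the second after the job is handed in, with the robot touching nothing.
It also fails if it takes over 51 s, if anything falls off the work surface, if the arm or the gripper's body presses on something with over 40 N, if the wrist force passes 120 N, or if a joint passes its speed limit or range.

## Working session

There is one attempt and no reset: what is moved stays moved. The work goes in short steps, Python scripts to look and compute and a tool call to move; the robot and the scene stay as the last step left them, time stands still between calls to the robot, and variables do not carry over. Pictures are saved under pics/ and viewed, and the job is handed in when it is done.

Besides the shell and the picture viewer there is one more tool, called after ">>>" as name([rows], argument=value, ...), one row to a line, values as JSON. drive_tool: Moves the arm, as the interface text tells. Its arguments: {"type":"object","properties":{"steps":{"type":"array","items":{"type":"array","items":{"type":"number"}}},"squeeze":{"type":"number"}},"required":["steps"]}

```bash
mkdir -p pics; ls; python3 - <<'E'
from rig import manip
import cv2
for n in("side","top"):
    cv2.imwrite(f"pics/{n}0.png",manip.get_image(n))
    c=manip.get_calibration(n);print(n,c)
s=manip.get_state();print(s, manip.pinch_z)
E
```

```text
pics
side {'camera_matrix': array([[431.96615317,   0.        , 255.38215051],
       [  0.        , 431.96615317, 193.20368936],
       [  0.        ,   0.        ,   1.        ]]), 'rvec': array([ 0.24266969, -2.74904963,  1.31190082]), 'tvec': array([0.59062381, 0.22275351, 1.03785415])}
top {'camera_matrix': array([[354.81371727,   0.        , 249.32830989],
       [  0.        , 354.81371727, 191.25304675],
       [  0.        ,   0.        ,   1.        ]]), 'rvec': array([ 2.18355735, -2.17657943,  0.07757754]), 'tvec': array([-0.08962037,  0.61016067,  0.92133331])}
{'clock': 0.1, 'qpos': array([-1.23399873e+00,  2.76504338e-01,  1.50600870e+00, -1.76706901e-05,
        1.36071036e+00, -1.20981507e-01]), 'qd': array([-1.65063901e-04, -1.13890961e-03, -1.43319937e-03,  4.31230625e-05,
        4.29083939e-04, -1.13065955e-03]), 'effort': array([-4.27520206e-05, -4.17701197e+01, -2.46405923e+01, -2.16701242e-04,
        5.78416366e-03, -4.79984436e-06]), 'position': array([ 0.25396501, -0.51534148,  0.23054099]), 'ee_rot': array([-5.04374356e-04,  8.49105216e-01, -5.28223123e-01, -6.40709666e-04]), 'contact_force': array([-0.09823855,  0.49701887,  0.96566546]), 'moment': array([-0.04079731,  0.04880936, -0.05048087]), 'width': 0.08588673739685956} -0.0187
```

View pics/side0.png

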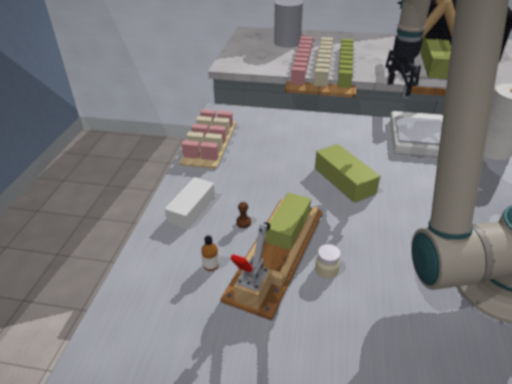

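View pics/top0.png

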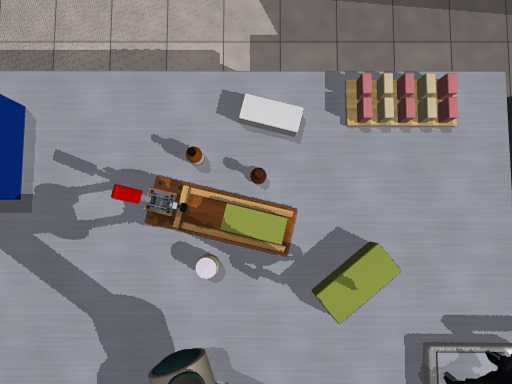

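The top view shows the green block in the jig at (255,224), a larger green block loose at (357,283), and a white block at (271,114). The side view also shows green blocks on the back counter. The choice is the smaller green block in the jig at (255,224). I'll check it in a crop.

```bash
cat > h.py <<'E'
import numpy as np,cv2
from rig import manip
def cal(n):
    c=manip.get_calibration(n);R,_=cv2.Rodrigues(np.array(c["rvec"]));return c["camera_matrix"],R,np.array(c["tvec"]).ravel()
def ray(c,px,z):
    K,R,t=c;d=R.T@np.linalg.inv(K)@np.array([px[0],px[1],1.]);o=-R.T@t
    return o+d*(z-o[2])/d[2]
def proj(c,P):
    K,R,t=c;return cv2.projectPoints(np.atleast_2d(np.array(P,float)),cv2.Rodrigues(R)[0],t,K,None)[0].reshape(-1,2)
E
python3 - <<'E'
from h import *
im=cv2.imread("pics/top0.png");cv2.imwrite("pics/crop0.png",cv2.resize(im[160:270,100:310],None,fx=3.8,fy=3.8,interpolation=cv2.INTER_CUBIC))
im=cv2.imread("pics/side0.png");cv2.imwrite("pics/crop1.png",cv2.resize(im[185:320,200:350],None,fx=4.4,fy=4.4,interpolation=cv2.INTER_CUBIC))
c=cal("top")
manip.get_image("top")
for n in("jig","loaf","lever_grip","oil_bottle","jar","stamp","clamp_foot"):
    for r in manip.masks_of("top",n)[:3]:
        m=r["pixels"].astype(np.uint8)
        print(n,round(r["conf"],2),r["location"],m.sum(),cv2.minAreaRect(cv2.findNonZero(m)))
        if r["conf"]>.5: np.save(f"pics/m_{n}_{int(r['location'][0])}.npy",m)
E
```

```text
jig 0.57 [198.6, 211.8] 6057 ((202.45590209960938, 211.94644165039062), (184.27227783203125, 51.73894500732422), 13.65041732788086)
loaf 0.93 [251.0, 226.4] 1768 ((253.4705810546875, 223.61767578125), (63.786869049072266, 28.134132385253906), 14.03624439239502)
loaf 0.92 [355.6, 282.2] 3610 ((356.15423583984375, 280.9268798828125), (45.508052825927734, 82.84728240966797), 50.599342346191406)
loaf 0.76 [270.5, 114.6] 1911 ((270.0252685546875, 114.9046630859375), (61.82048797607422, 31.679548263549805), 14.858613014221191)
lever_grip 0.67 [128.0, 196.6] 504 ((132.47059631347656, 195.61767578125), (42.44373321533203, 15.522278785705566), 14.03624439239502)
oil_bottle 0.79 [193.9, 156.8] 270 ((195.0, 155.5), (17.0, 18.0), 90.0)
oil_bottle 0.26 [205.3, 266.5] 449 ((207.75003051757812, 265.7500305175781), (20.50609588623047, 25.455841064453125), 45.0)
jar 0.89 [207.6, 267.2] 464 ((207.50003051757812, 266.0000305175781), (21.920310974121094, 24.748737335205078), 45.0)
jar 0.55 [129.7, 195.5] 578 ((132.08399963378906, 194.7880096435547), (43.379722595214844, 16.546903610229492), 10.304845809936523)
stamp 0.46 [255.7, 175.4] 205 ((258.5, 175.5), (15.0, 15.0), 90.0)
clamp_foot 0.58 [181.4, 207.3] 84 ((176.95518493652344, 206.53794860839844), (18.43609619140625, 8.055412292480469), 4.763641834259033)
```

View pics/crop0.png

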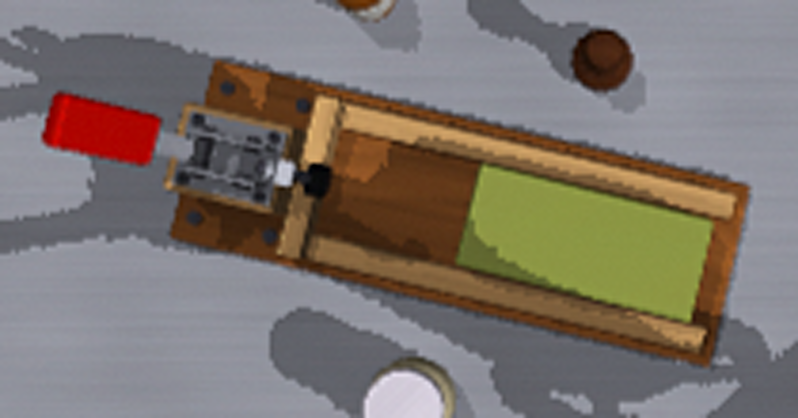

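View pics/crop1.png

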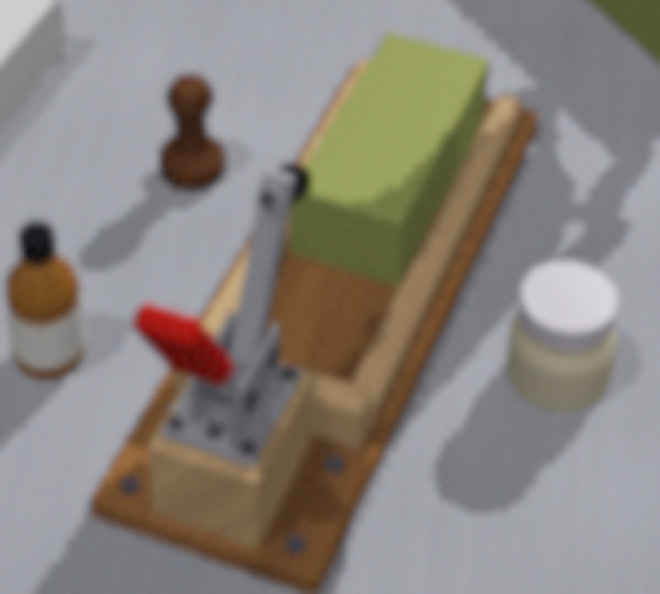

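The crops show the green block between the rails with bed corners at crop (218,60), (748,186), (708,365) and (170,240). The red grip is at (100,128) and leans away from the loaf, as described. I'll fit the jig pose.

```bash
cat >> h.py <<'E'
def fitjig(c,obs):
    # obs: list of (px,jigpoint)
    from scipy.optimize import least_squares
    J=np.array([o[1] for o in obs],float);P=np.array([o[0] for o in obs],float)
    def W(p,J): 
        a=p[2];R=np.array([[np.cos(a),-np.sin(a),0],[np.sin(a),np.cos(a),0],[0,0,1]]);return J@R.T+[p[0],p[1],0]
    best=None
    for a0 in(0,1.57,3.14,-1.57):
        r=least_squares(lambda p:(proj(c,W(p,J))-P).ravel(),[.5,0,a0])
        if best is None or r.cost<best.cost:best=r
    return best.x,(proj(c,W(best.x,J))-P),lambda q:W(best.x,np.atleast_2d(q))
E
python3 - <<'E'
from h import *
c=cal("top")
f=lambda x,y:(100+x/3.8-.4,160+y/3.8-.4)
# left end is +y (150), right end is -y
pts=[f(218,60),f(748,186),f(708,365),f(170,240)]
for p in pts: print(ray(c,p,.018))
# x sign: which of the sides is +x: try both (z up right-handed decides)
for s in(1,-1):
    obs=[(pts[0],(s*.065,.15,.018)),(pts[1],(s*.065,-.24,.018)),(pts[2],(-s*.065,-.24,.018)),(pts[3],(-s*.065,.15,.018))]
    x,r,W=fitjig(c,obs);print(s,x,r.round(1).tolist())
    np.save(f"pics/jig{s}.npy",x)
    print("loaf top corners jig")
    a=x[2];R=np.array([[np.cos(a),-np.sin(a)],[np.sin(a),np.cos(a)]])
    for p in [(484,165),(713,220),(693,322),(458,264)]:
        print((R.T@(ray(c,f(*p),.073)[:2]-x[:2])).round(4))
    for n,p,z in[("bottle",(193.9,154),.1),("jar",(207,267),.065),("stamp",(258.5,175.5),.06)]:
        w=ray(c,p,z);print(n,w.round(3),(R.T@(w[:2]-x[:2])).round(3))
    print("pivot",W([0,.118,.098]),"rear",W([0,-.3,.05]))
    al=1.08;g=[0,.118+.09*np.cos(al)-.007*np.sin(al),.098+.09*np.sin(al)+.007*np.cos(al)];print(W(g),proj(c,W(g)))
E
```

```text
[0.65285802 0.16082632 0.018     ]
[ 0.56499813 -0.21332005  0.018     ]
[ 0.44074212 -0.18473585  0.018     ]
[0.52588552 0.19154342 0.018     ]
1 [ 0.55631015  0.03246185 -0.22708632] [[-1.2, -0.2], [1.0, -0.2], [0.8, 0.7], [-0.6, -0.3]]
loaf top corners jig
[ 0.0344 -0.058 ]
[ 0.0336 -0.2135]
[-0.0344 -0.2154]
[-0.0329 -0.0565]
bottle [0.696 0.049 0.1  ] [0.133 0.048]
jar [0.417 0.017 0.065] [-0.133 -0.046]
stamp [ 0.648 -0.111  0.06 ] [ 0.122 -0.119]
pivot [[0.58287662 0.14743238 0.098     ]] rear [[ 0.48876826 -0.2598361   0.05      ]]
[[0.591037   0.18274767 0.1806755 ]] [[127.05659316 194.19678585]]
-1 [ 0.55752038  0.03238137 -0.22493138] [[-13.2, 46.7], [-9.6, 47.2], [11.6, -48.0], [11.4, -47.9]]
loaf top corners jig
[ 0.0331 -0.0583]
[ 0.0319 -0.2137]
[-0.0361 -0.2155]
[-0.0342 -0.0567]
bottle [0.696 0.049 0.1  ] [0.132 0.047]
jar [0.417 0.017 0.065] [-0.134 -0.046]
stamp [ 0.648 -0.111  0.06 ] [ 0.12 -0.12]
pivot [[0.58383903 0.14740888 0.098     ]] rear [[ 0.49060853 -0.26006145  0.05      ]]
[[0.59192329 0.18274168 0.1806755 ]] [[127.07113004 193.79824116]]
```

```bash
cat >> h.py <<'E'
from scipy.spatial.transform import Rotation as Ro
JX=np.load("pics/jig1.npy")
def j2w(q):
    a=JX[2];R=Ro.from_euler('z',a).as_matrix();return R@np.array(q,float)+[JX[0],JX[1],0]
def w2j(w):
    return Ro.from_euler('z',JX[2]).as_matrix().T@(np.array(w)-[JX[0],JX[1],0])
def toolR(s):
    q=s["ee_rot"];return Ro.from_quat([q[1],q[2],q[3],q[0]]).as_matrix()
def to(*qs):
    s=manip.get_state();R=toolR(s)
    print("jig pos",w2j(s["position"]).round(4),"t",s["clock"],"width",round(s["width"],3))
    xa=R[:,0];yaw=np.arctan2(xa[1],xa[0]);d=(JX[2]-yaw+np.pi/2)%np.pi-np.pi/2
    print("turn about tool z",round(-d,3),"F jig",Ro.from_euler('z',JX[2]).as_matrix().T.dot(s["contact_force"]).round(2),"q",s["qpos"].round(2))
    for q in qs: print(q,(R.T@(j2w(q)-s["position"])*1e3).round(1))
E
python3 - <<'E'
from h import *
c=cal("top")
for p in[(313,290),(378,244),(400,268),(341,322)]:
    w=ray(c,p,.08);print(w.round(3),w2j(w).round(3))
to((0,-.262,.231),(0,-.262,.14),(0,-.262,.038))
E
```

```text
[ 0.364 -0.245  0.08 ] [-0.125 -0.313  0.08 ]
[ 0.476 -0.406  0.08 ] [ 0.021 -0.445  0.08 ]
[ 0.418 -0.458  0.08 ] [-0.024 -0.509  0.08 ]
[ 0.288 -0.312  0.08 ] [-0.184 -0.396  0.08 ]
jig pos [-0.171  -0.6022  0.2313] t 0.5 width 0.085
turn about tool z -0.886 F jig [-0.8   0.24  0.39] q [-1.23  0.28  1.5   0.    1.36 -0.12]
(0, -0.262, 0.231) [-1.554e+02 -3.477e+02  3.000e-01]
(0, -0.262, 0.14) [-155.4 -347.7   91.3]
(0, -0.262, 0.038) [-155.4 -347.7  193.3]
```

>>> drive_tool([
  [-20,-44,0,-0.14,-1],
  [-40,-88,0,-0.28,-1],
  [-60,-133,0,-0.42,-1],
  [-80,-177,0,-0.56,-1],
  [-98,-219,0,-0.7,-1],
])

```text
clock: 1.0
position: [0.4082, -0.3293, 0.2315]
ee_rot: [0.0, 0.979, -0.202, 0.0]
contact_force: [0.1, -0.1, -0.1]
width: 0.0121
```

```bash
python3 - <<'E'
from h import *
to((0,-.262,.231),(0,-.262,.14),(0,-.262,.038))
E
```

```text
jig pos [-0.0628 -0.3859  0.2315] t 1.0 width 0.012
turn about tool z -0.18 F jig [ 0.16 -0.08 -0.1 ] q [-0.81  0.2   1.61  0.    1.33 -0.4 ]
(0, -0.262, 0.231) [  39.6 -133.1    0.5]
(0, -0.262, 0.14) [  39.6 -133.1   91.5]
(0, -0.262, 0.038) [  39.5 -133.1  193.5]
```

>>> drive_tool([
  [13,-45,0,-0.09,-1],
  [26,-90,0,-0.18,-1],
  [39.5,-133,20,-0.18,-1],
  [39.5,-133,60,-0.18,-1],
  [39.5,-133,90,-0.18,-1],
])

```text
clock: 1.5
position: [0.4979, -0.2211, 0.1403]
ee_rot: [0.0, 0.994, -0.112, 0.0]
contact_force: [-0.6, 0.0, 0.2]
width: 0.0001
```

```bash
python3 - <<'E'
from h import *
for n in("wrist","side"):cv2.imwrite(f"pics/{n}1.png",manip.get_image(n))
to((0,-.262,.038))
E
```

```text
jig pos [-0.0032 -0.2604  0.1377] t 1.6 width -0.0
turn about tool z 0.001 F jig [-1.08 -0.09 -0.25] q [-0.55  0.3   1.72 -0.    1.13 -0.32]
(0, -0.262, 0.038) [ 4.   1.8 99.6]
```

View pics/wrist1.png

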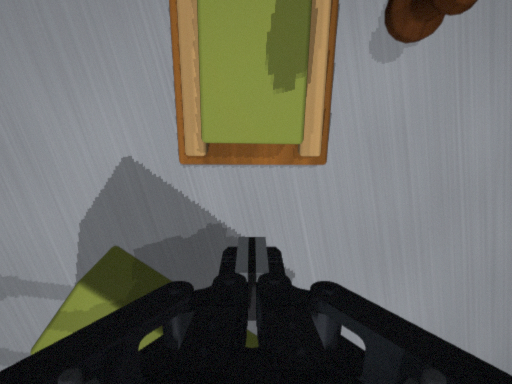

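View pics/side1.png

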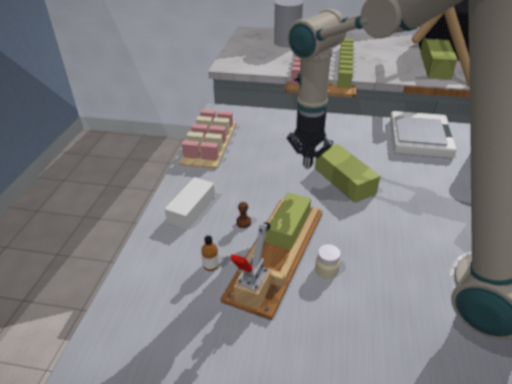

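The wrist view shows the loaf's back edge at row 144 (columns 202–305) and the bed end at row 164 (columns 180–327). The closed fingers are at (252,250). The side view shows the arm clear of the larger block. I'll cross-check the jig pose with the wrist camera.

```bash
python3 - <<'E'
from h import *
c=cal("wrist")
for p,z in[((202,144),.073),((305,144),.073),((180,164),.018),((327,163),.018),((185,156),.033),((322,157),.033),((206,156),.033),((301,157),.033)]:
    print(p,w2j(ray(c,p,z)).round(4))
E
```

```text
(202, 144) [-0.0367 -0.2127  0.073 ]
(305, 144) [ 0.0323 -0.2126  0.073 ]
(180, 164) [-0.0658 -0.2365  0.018 ]
(327, 163) [ 0.0611 -0.2354  0.018 ]
(185, 156) [-0.0576 -0.2272  0.033 ]
(322, 157) [ 0.0531 -0.2278  0.033 ]
(206, 156) [-0.0406 -0.2272  0.033 ]
(301, 157) [ 0.0362 -0.2278  0.033 ]
```

>>> drive_tool([
  [3,1,30,0,-1],
  [3,1,60,0,-1],
  [3,1,90,0,-1],
  [3,1,98,0,-1],
  [3,1,98,0,-1],
])

```text
clock: 2.1
position: [0.4966, -0.2222, 0.0399]
ee_rot: [-0.002, 0.994, -0.113, -0.004]
contact_force: [0.7, 0.2, -0.1]
width: 0.0001
```

```bash
python3 - <<'E'
from h import *
to((-.001,-.230,.038),(-.001,-.128,.038),(-.001,-.117,.038))
E
```

```text
jig pos [-0.0008 -0.2615  0.0399] t 2.1 width 0.0
turn about tool z 0.0 F jig [ 0.68  0.35 -0.14] q [-0.55  0.41  1.83 -0.    0.91 -0.32]
(-0.001, -0.23, 0.038) [ -0.1 -31.5   1.9]
(-0.001, -0.128, 0.038) [-1.000e-01 -1.335e+02  2.300e+00]
(-0.001, -0.117, 0.038) [-1.000e-01 -1.445e+02  2.300e+00]
```

Now I'll push gently at about 100–120 mm/s.

>>> drive_tool([
  [0,-18,1,0,-1],
  [0,-32,1,0,-1],
  [0,-42,1,0,-1],
  [0,-52,1,0,-1],
  [0,-62,1,0,-1],
])

```text
clock: 2.6
position: [0.5122, -0.1636, 0.041]
ee_rot: [0.0, 0.994, -0.112, -0.002]
contact_force: [-1.1, -6.2, 2.2]
width: 0.0002
```

>>> drive_tool([
  [0,-10,0,0,-1],
  [0,-20,0,0,-1],
  [0,-30,0,0,-1],
  [0,-40,0,0,-1],
  [0,-50,0,0,-1],
])

```text
clock: 3.1
position: [0.5242, -0.1156, 0.042]
ee_rot: [0.002, 0.994, -0.112, -0.001]
contact_force: [-0.9, -6.7, 3.2]
width: -0.0
```

```bash
python3 - <<'E'
from h import *
for n in("wrist","top"):cv2.imwrite(f"pics/{n}2.png",manip.get_image(n))
to((-.001,-.128,.038),(-.001,-.117,.038))
E
```

```text
jig pos [ 0.0015 -0.1497  0.0417] t 3.2 width 0.0
turn about tool z 0.003 F jig [-0.5  -0.92  0.31] q [-0.34  0.4   1.85 -0.    0.89 -0.12]
(-0.001, -0.128, 0.038) [ -2.5 -21.7   3.7]
(-0.001, -0.117, 0.038) [ -2.4 -32.7   3.7]
```

View pics/wrist2.png

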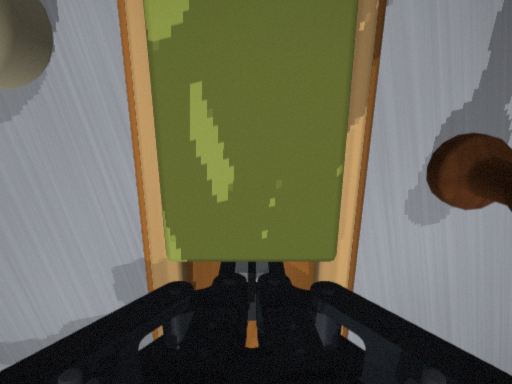

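The wrist view shows the loaf straight between the rails, with its back edge at row 260 touching the fingers at column 252. I'll keep pushing slowly and watch the force.

>>> drive_tool([
  [-1,-6,1,0,-1],
  [-2,-12,2,0,-1],
  [-2,-17,2,0,-1],
  [-2,-20,2,0,-1],
  [-2,-23,2,0,-1],
])

```text
clock: 3.7
position: [0.5283, -0.093, 0.041]
ee_rot: [0.002, 0.994, -0.111, 0.0]
contact_force: [-2.4, -8.5, 5.9]
width: -0.0
```

>>> drive_tool([
  [0,-2,0,0,-1],
  [0,-4,0,0,-1],
])

```text
clock: 3.9
position: [0.529, -0.0894, 0.0411]
ee_rot: [0.003, 0.994, -0.111, -0.0]
contact_force: [-1.0, -5.6, 1.8]
width: -0.0001
```

>>> drive_tool([
  [0,-2,0,0,-1],
  [0,-4,0,0,-1],
])

```text
clock: 4.1
position: [0.5298, -0.0858, 0.0411]
ee_rot: [0.003, 0.994, -0.111, -0.0]
contact_force: [-0.7, -4.0, 1.6]
width: 0.0001
```

>>> drive_tool([
  [0,-2,0,0,-1],
  [0,-4,0,0,-1],
])

```text
clock: 4.3
position: [0.5301, -0.0837, 0.0411]
ee_rot: [0.005, 0.994, -0.109, -0.001]
contact_force: [-4.7, -15.1, 1.5]
width: 0.0
```

```bash
python3 - <<'E'
from h import *
im=manip.get_image("top");cv2.imwrite("pics/crop3.png",cv2.resize(im[160:270,100:310],None,fx=3.8,fy=3.8,interpolation=cv2.INTER_CUBIC))
to((-.001,-.117,.038))
E
```

```text
jig pos [ 0.0006 -0.1191  0.0411] t 4.35 width 0.0
turn about tool z 0.008 F jig [ -0.25 -10.63   1.99] q [-0.28  0.4   1.85 -0.01  0.89 -0.05]
(-0.001, -0.117, 0.038) [-1.6 -2.2  3.1]
```

View pics/crop3.png

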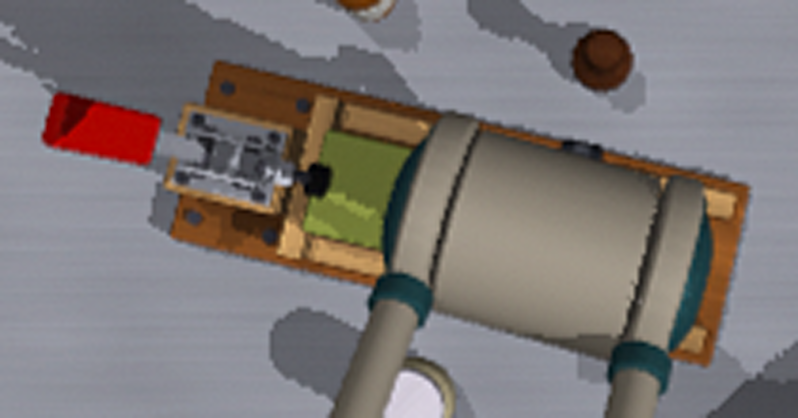

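The force rose to 15 N at the expected travel (TCP at jig y about -119 mm), and the crop shows the loaf end at the stop (crop 325,180). I'll press once more to seat it.

>>> drive_tool([
  [0,-2,0,0,-1],
  [0,-3,0,0,-1],
  [0,-3,0,0,-1],
])

```text
clock: 4.65
position: [0.5298, -0.0838, 0.0412]
ee_rot: [0.008, 0.994, -0.108, -0.001]
contact_force: [-3.3, -14.8, 1.7]
width: -0.0
```

The loaf didn't move any further, so it is seated. I'll back off and rise.

>>> drive_tool([
  [0,10,0,0,-1],
  [0,30,0,0,-1],
  [0,35,-40,0,-1],
  [0,35,-90,0,-1],
  [0,35,-140,0,-1],
])

```text
clock: 5.15
position: [0.5223, -0.1147, 0.1826]
ee_rot: [0.007, 0.994, -0.109, -0.002]
contact_force: [1.0, 0.3, 0.1]
width: -0.0004
```

```bash
python3 - <<'E'
from h import *
cv2.imwrite("pics/wrist4.png",manip.get_image("wrist"))
im=manip.get_image("side");cv2.imwrite("pics/side4.png",cv2.resize(im[170:320,190:350],None,fx=4,fy=4,interpolation=cv2.INTER_CUBIC))
to((0,.1,.25))
E
```

```text
jig pos [ 0.0054 -0.1514  0.1888] t 5.25 width 0.0
turn about tool z 0.01 F jig [ 0.53 -0.22 -0.27] q [-0.34  0.24  1.66 -0.01  1.22 -0.11]
(0, 0.1, 0.25) [  -2.  -250.4  -65.2]
```

View pics/wrist4.png

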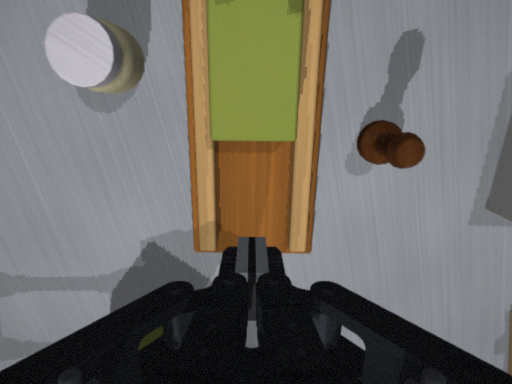

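View pics/side4.png

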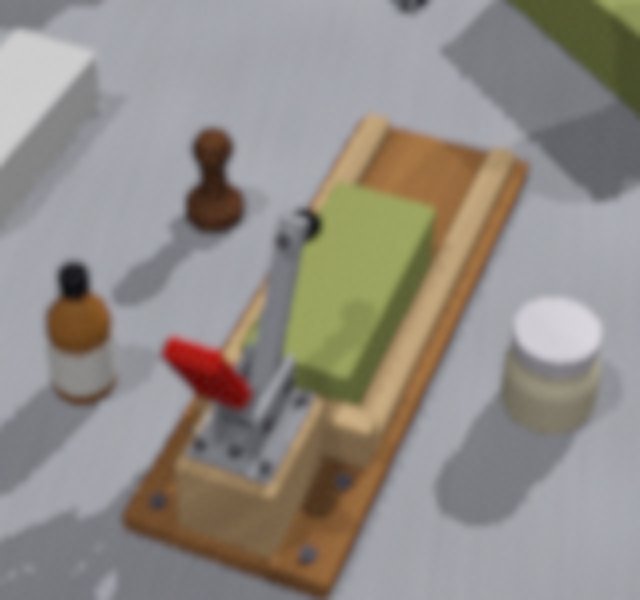

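```bash
python3 - <<'E'
from h import *
c=cal("wrist")
for p,z in[((212,141),.073),((297,141),.073),((194,253),.018),((311,252),.018)]: print(w2j(ray(c,p,z)).round(4))
to((0,.05,.265),(-.0005,.125,.265),(-.0005,.125,.2))
for th in(1.08,.9,.75,.6,.48,.35,.2,.03):
    r=100
    print(th,"TCP y,z",round(118+r*np.cos(th)-7*np.sin(th)-11,1),round(98+r*np.sin(th)+7*np.cos(th),1))
E
```

```text
[-0.0259 -0.1095  0.073 ]
[ 0.0447 -0.1089  0.073 ]
[-0.0559 -0.2421  0.018 ]
[ 0.0763 -0.2405  0.018 ]
jig pos [ 0.0054 -0.1514  0.1888] t 5.25 width 0.0
turn about tool z 0.01 F jig [ 0.53 -0.22 -0.27] q [-0.34  0.24  1.66 -0.01  1.22 -0.11]
(0, 0.05, 0.265) [  -2.3 -200.2  -79.4]
(-0.0005, 0.125, 0.265) [  -2.1 -275.2  -80.6]
(-0.0005, 0.125, 0.2) [  -2.9 -276.2  -15.6]
1.08 TCP y,z 148.0 189.5
0.9 TCP y,z 163.7 180.7
0.75 TCP y,z 175.4 171.3
0.6 TCP y,z 185.6 160.2
0.48 TCP y,z 192.5 150.4
0.35 TCP y,z 198.5 138.9
0.2 TCP y,z 203.6 124.7
0.03 TCP y,z 206.7 108.0
```

The loaf's back edge measures jig y -109 mm, against the -110 expected when flush. The side view shows no gap at the stop and the bystanders untouched. Next I'll go up and over the clamp arm.

>>> drive_tool([
  [0,0,-45,0,-1],
  [-1,-20,-85,0,-1],
  [-1,-65,-85,0,-1],
  [-2,-110,-85,0,-1],
  [-2,-155,-85,0.01,-1],
])

```text
clock: 5.75
position: [0.5578, 0.0395, 0.2709]
ee_rot: [0.007, 0.993, -0.114, 0.006]
contact_force: [0.5, -0.2, -0.2]
width: 0.0002
```

>>> drive_tool([
  [0,-40,0,0,-1],
  [0,-80,0,0,-1],
  [0,-110,0,0,-1],
  [0,-120,0,0,-1],
  [0,-120,0,0,-1],
])

```text
clock: 6.25
position: [0.5844, 0.1579, 0.268]
ee_rot: [0.007, 0.994, -0.112, 0.004]
contact_force: [-0.5, -0.5, 0.3]
width: -0.0002
```

```bash
python3 - <<'E'
from h import *
cv2.imwrite("pics/wrist5.png",manip.get_image("wrist"))
cv2.imwrite("pics/side5.png",manip.get_image("side"))
to((-.0005,.13,.2),(-.0005,.13,.189),(-.0005,.137,.186))
E
```

```text
jig pos [-0.0004  0.1263  0.2687] t 6.35 width 0.0
turn about tool z -0.001 F jig [0.34 0.41 0.69] q [ 0.16  0.3   1.38 -0.02  1.46  0.39]
(-0.0005, 0.13, 0.2) [-0.9 -4.7 68.6]
(-0.0005, 0.13, 0.189) [-1.  -4.8 79.6]
(-0.0005, 0.137, 0.186) [ -1.1 -11.9  82.5]
```

View pics/wrist5.png

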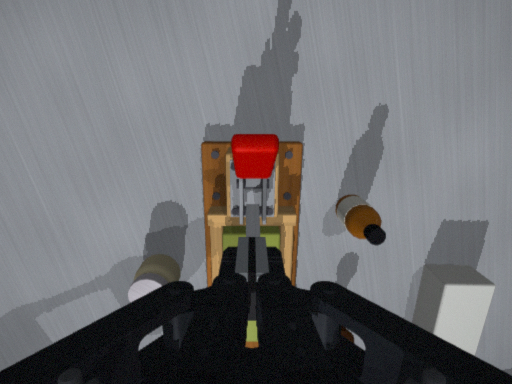

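View pics/side5.png

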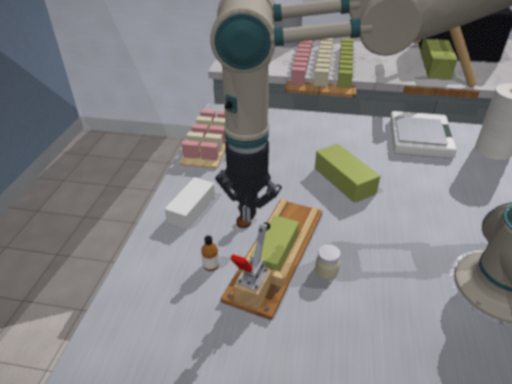

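The wrist view shows the red grip centred at column 254, in line with the fingers at column 252. I'll descend between the arm and the grip.

>>> drive_tool([
  [-0.5,-3,20,0,-1],
  [-1,-5,45,0,-1],
  [-1,-5,65,0,-1],
  [-1,-5,78,0,-1],
  [-1,-5,80,0,-1],
])

```text
clock: 6.85
position: [0.584, 0.1579, 0.187]
ee_rot: [0.008, 0.993, -0.114, 0.003]
contact_force: [0.0, -0.0, -0.4]
width: -0.0002
```

```bash
python3 - <<'E'
from h import *
im=manip.get_image("side");cv2.imwrite("pics/side6.png",cv2.resize(im[170:320,190:350],None,fx=4,fy=4,interpolation=cv2.INTER_CUBIC))
q=[(-.0005,118+100*np.cos(t)-7*np.sin(t)-11,98+100*np.sin(t)+7*np.cos(t)) for t in(1.08,.9,.75,.6,.48,.35,.2,.03)]
to(*[(a,round(b/1e3,4),round(c/1e3,4)) for a,b,c in q])
E
```

```text
jig pos [-0.0007  0.129   0.1879] t 6.9 width -0.0
turn about tool z -0.002 F jig [-0.43 -0.04  0.08] q [ 0.16  0.35  1.51 -0.02  1.28  0.39]
(-0.0005, np.float64(0.148), np.float64(0.1895)) [  0.2 -19.   -1.9]
(-0.0005, np.float64(0.1637), np.float64(0.1807)) [  0.  -34.8   6.7]
(-0.0005, np.float64(0.1754), np.float64(0.1713)) [ -0.1 -46.7  15.9]
(-0.0005, np.float64(0.1856), np.float64(0.1602)) [ -0.2 -57.   26.8]
(-0.0005, np.float64(0.1925), np.float64(0.1504)) [ -0.3 -64.1  36.5]
(-0.0005, np.float64(0.1985), np.float64(0.1389)) [ -0.4 -70.3  47.9]
(-0.0005, np.float64(0.2036), np.float64(0.1247)) [ -0.6 -75.6  62. ]
(-0.0005, np.float64(0.2067), np.float64(0.108)) [ -0.8 -78.9  78.7]
```

View pics/side6.png

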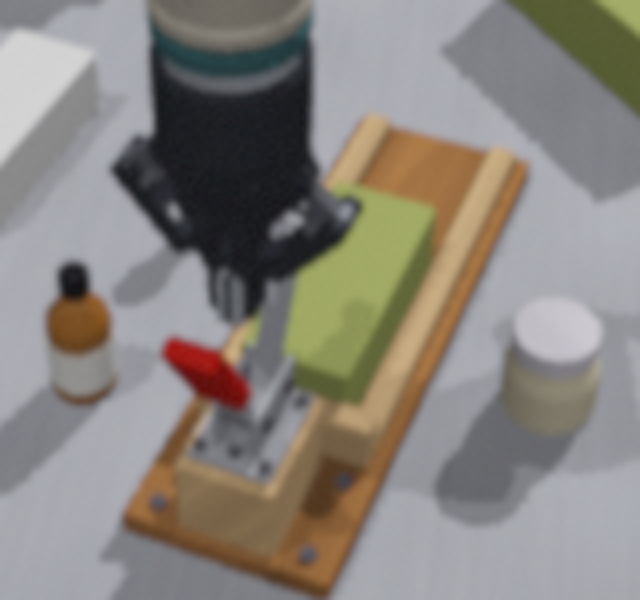

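The side crop shows the fingertips at (235,305) between the steel arm and the red grip at (205,375), with nothing in contact. Starting the lever push.

>>> drive_tool([
  [0,-14,-1,0,-1],
  [0,-21,-1,0,-1],
  [0,-28,3,0,-1],
  [0,-35,7,0,-1],
])

```text
clock: 7.3
position: [0.5935, 0.1913, 0.1837]
ee_rot: [0.01, 0.993, -0.114, 0.006]
contact_force: [-4.3, -6.0, 11.6]
width: -0.0001
```

```bash
cat > t.py <<'E'
from h import *
to(*[(-.0005,round((118+100*np.cos(t)-7*np.sin(t)-11)/1e3,4),round((98+100*np.sin(t)+7*np.cos(t))/1e3,4)) for t in(.9,.75,.6,.48,.35,.2,.03,-.05)])
E
python3 t.py
```

```text
jig pos [0.0005 0.1631 0.1837] t 7.3 width -0.0
turn about tool z -0.001 F jig [-2.88 -6.84 11.6 ] q [ 0.21  0.38  1.48 -0.02  1.29  0.45]
(-0.0005, np.float64(0.1637), np.float64(0.1807)) [-1.  -0.7  3. ]
(-0.0005, np.float64(0.1754), np.float64(0.1713)) [ -1.1 -12.5  12.2]
(-0.0005, np.float64(0.1856), np.float64(0.1602)) [ -1.3 -22.9  23.1]
(-0.0005, np.float64(0.1925), np.float64(0.1504)) [ -1.4 -30.   32.8]
(-0.0005, np.float64(0.1985), np.float64(0.1389)) [ -1.6 -36.2  44.2]
(-0.0005, np.float64(0.2036), np.float64(0.1247)) [ -1.8 -41.6  58.3]
(-0.0005, np.float64(0.2067), np.float64(0.108)) [ -2.1 -45.   74.9]
(-0.0005, np.float64(0.2072), np.float64(0.1)) [ -2.2 -45.6  82.9]
```

Contact is about 13 N along the face normal, as expected. Continuing along the arc.

>>> drive_tool([
  [0,-6,8,0,-1],
  [-1,-12,14,0,-1],
  [-1,-18,20,0,-1],
  [-1,-23,26,0,-1],
  [-1,-27,31,0,-1],
])

```text
clock: 7.8
position: [0.6005, 0.2191, 0.1547]
ee_rot: [0.008, 0.993, -0.113, 0.008]
contact_force: [1.1, -0.6, 3.9]
width: -0.0003
```

```bash
python3 t.py; python3 - <<'E'
from h import *
im=manip.get_image("side");cv2.imwrite("pics/side7.png",cv2.resize(im[170:320,190:350],None,fx=4,fy=4,interpolation=cv2.INTER_CUBIC))
E
```

```text
jig pos [0.0011 0.1918 0.1547] t 7.8 width -0.0
turn about tool z 0.0 F jig [ 1.21 -0.38  3.9 ] q [ 0.25  0.42  1.49 -0.02  1.23  0.49]
(-0.0005, np.float64(0.1637), np.float64(0.1807)) [ -1.1  28.5 -25.6]
(-0.0005, np.float64(0.1754), np.float64(0.1713)) [ -1.3  16.7 -16.4]
(-0.0005, np.float64(0.1856), np.float64(0.1602)) [-1.5  6.3 -5.5]
(-0.0005, np.float64(0.1925), np.float64(0.1504)) [-1.6 -0.7  4.2]
(-0.0005, np.float64(0.1985), np.float64(0.1389)) [-1.9 -6.9 15.6]
(-0.0005, np.float64(0.2036), np.float64(0.1247)) [ -2.1 -12.2  29.8]
(-0.0005, np.float64(0.2067), np.float64(0.108)) [ -2.4 -15.5  46.4]
(-0.0005, np.float64(0.2072), np.float64(0.1)) [ -2.6 -16.2  54.4]
```

View pics/side7.png

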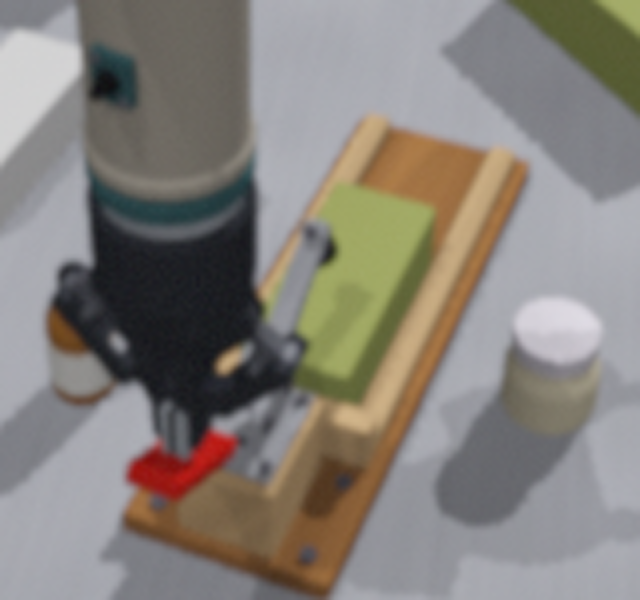

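The fingers are on the red grip at (180,460) and the arm is coming down. Continuing past the dead point.

>>> drive_tool([
  [-1,-4,8,0,-1],
  [-2,-7,16,0,-1],
  [-2,-10,23,0,-1],
  [-2,-12,30,0,-1],
  [-2,-14,38,0,-1],
])

```text
clock: 8.35
position: [0.6018, 0.2329, 0.1141]
ee_rot: [0.009, 0.994, -0.113, 0.007]
contact_force: [1.0, 0.4, 0.7]
width: -0.0004
```

```bash
python3 t.py; python3 - <<'E'
from h import *
im=manip.get_image("side");cv2.imwrite("pics/side8.png",cv2.resize(im[170:320,190:350],None,fx=4,fy=4,interpolation=cv2.INTER_CUBIC))
E
```

```text
jig pos [-0.0008  0.2055  0.1141] t 8.35 width -0.0
turn about tool z 0.0 F jig [0.89 0.66 0.74] q [ 0.27  0.46  1.52 -0.02  1.15  0.51]
(-0.0005, np.float64(0.1637), np.float64(0.1807)) [  1.4  42.9 -65.9]
(-0.0005, np.float64(0.1754), np.float64(0.1713)) [  1.2  31.  -56.7]
(-0.0005, np.float64(0.1856), np.float64(0.1602)) [  1.   20.7 -45.8]
(-0.0005, np.float64(0.1925), np.float64(0.1504)) [  0.9  13.6 -36.1]
(-0.0005, np.float64(0.1985), np.float64(0.1389)) [  0.7   7.4 -24.7]
(-0.0005, np.float64(0.2036), np.float64(0.1247)) [  0.5   2.1 -10.6]
(-0.0005, np.float64(0.2067), np.float64(0.108)) [ 0.2 -1.2  6.1]
(-0.0005, np.float64(0.2072), np.float64(0.1)) [ 0.  -1.9 14.1]
```

View pics/side8.png

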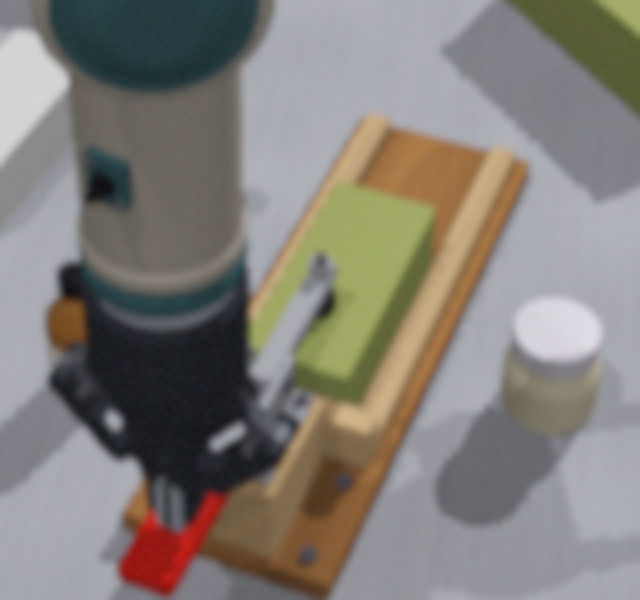

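The lever looks snapped down and the foot is on the loaf at (325,305). I'll press a few more millimetres to confirm it is at the locked end, then lift straight up.

>>> drive_tool([
  [0,0,3,0,-1],
  [0,0,6,0,-1],
  [0,0,8,0,-1],
])

```text
clock: 8.7
position: [0.6013, 0.2329, 0.1079]
ee_rot: [0.009, 0.994, -0.113, 0.007]
contact_force: [-5.6, -1.0, 24.3]
width: -0.0002
```

>>> drive_tool([
  [0,0,-20,0,-1],
  [0,0,-60,0,-1],
  [0,0,-105,0,-1],
  [0,0,-150,0,-1],
  [0,0,-170,0,-1],
])

```text
clock: 9.2
position: [0.6009, 0.2364, 0.2833]
ee_rot: [0.007, 0.993, -0.113, 0.011]
contact_force: [0.5, 0.0, 0.3]
width: 0.0001
```

```bash
python3 - <<'E'
from h import *
for n in("wrist","side"):
    im=manip.get_image(n);cv2.imwrite(f"pics/{n}9.png",im if n=="wrist" else cv2.resize(im[170:320,190:350],None,fx=4,fy=4,interpolation=cv2.INTER_CUBIC))
to((0,.2,.3))
E
```

```text
jig pos [-0.0022  0.2088  0.2825] t 9.3 width -0.0
turn about tool z -0.0 F jig [-0.38 -0.67 -0.02] q [ 0.28  0.36  1.26 -0.02  1.51  0.51]
(0, 0.2, 0.3) [  2.6   9.  -17.3]
```

View pics/side9.png

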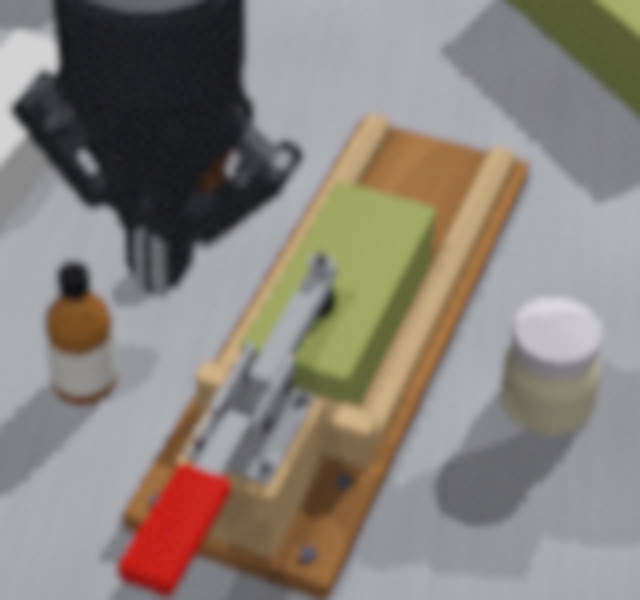

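View pics/wrist9.png

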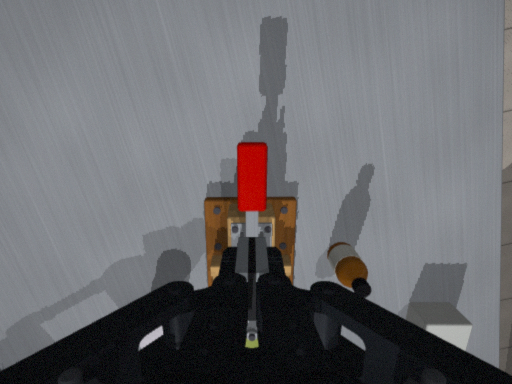

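The lever stays down with the grip level at (175,525), and the foot is on the loaf. I'll take a last top view to check that the loaf is flush.

```bash
python3 - <<'E'
from h import *
im=manip.get_image("top");cv2.imwrite("pics/top10.png",cv2.resize(im[130:290,90:310],None,fx=3.6,fy=3.6,interpolation=cv2.INTER_CUBIC))
E
```

```text
(no output)
```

View pics/top10.png

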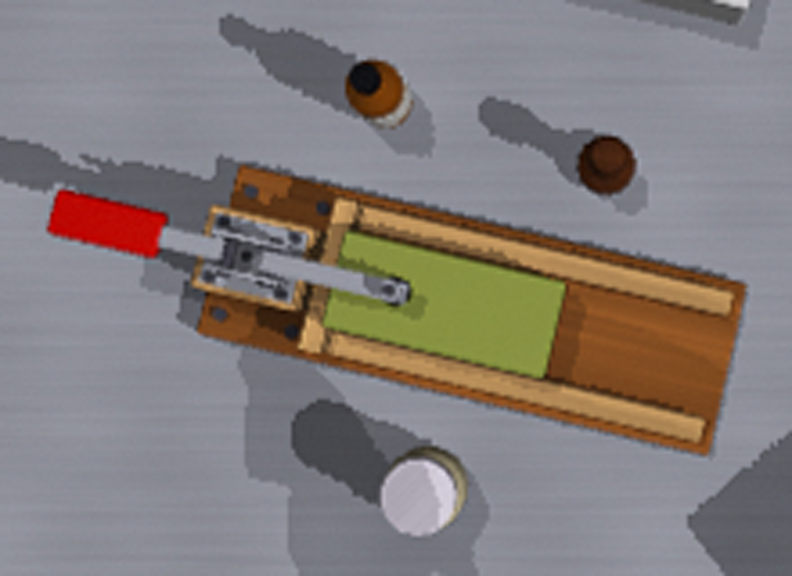

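The top view shows the loaf's front edge (342,233)–(325,330) meeting the stop squarely, with the foot on its top near (395,292). The lever is down, and the bottle, jar and stamp haven't moved.

```bash
python3 - <<'E'
from h import *
c=cal("top")
for p in[(565,282),(548,378)]: print(w2j(ray(c,(90+p[0]/3.6-.4,130+p[1]/3.6-.4),.073)).round(4))
s=manip.get_state();print(s["contact_force"],s["clock"])
print(manip.sign_off())
E
```

```text
[ 0.0336 -0.1088  0.073 ]
[-0.0338 -0.1125  0.073 ]
[-0.05480948 -0.56807668 -1.13629184] 9.35
the job is handed in; nothing more can be done
None
```

I pushed the smaller green loaf along the bed until it met the end stop. Then I swung the red lever past its dead point until it locked, lifted clear and handed the job in at 9.35 s.

- **Loaf:** the push force rose to about 15 N at the stop and the loaf moved no further. In the last top view its back corners measure jig y -108.8 and -112.5 mm, against -110 mm when flush. The 3.7 mm difference between the corners is about 1.5 pixels, and the picture shows no gap at the stop.
- **Lever:** it stayed level after I let go, and the foot rests on the loaf's top. Pressing it at the locked end met firm resistance of about 24 N.
- **Everything else:** the bottle, jar and stamp are where they stood, and the gripper touches nothing.
- **Disagreements:** the cameras differed by 2–4 mm on the jig's position. One wrist picture, taken just after a fast move, was about 10 mm off across the bed, so I ignored its sideways reading.

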